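# Put the downlights back in their own trays

## Task

Three ceiling downlights lie in the wrong blue trays. Move them, one at a time, so that each ends in the middle of the tray of its own shape (round in round, square in square, oblong in oblong), face down and flat, the square and the oblong one in line with the sides of their trays; first park one of them in the middle of the empty cork pad to make room. Set them down gently without dropping or tipping them over, and leave the bottle, the jar and the spool where they are.

Things in the scene. Friction and masses are not known exactly. Their poses are not given: they have to be found in the camera images.
- round_lamp: Downlight with a round white trim, 90 mm across; heat sink a cylinder 52 mm across and 48 mm tall. About 0.25 kg. At the start it lies in the square tray. It lies face down: the trim is an 8 mm thick plate at the bottom, the finned aluminium heat sink stands on its middle and is the part to grip; total height 56 mm. Origin: centre of the underside; z up.
- square_lamp: Downlight with a square white trim, 84 x 84 mm (sides along its x and y); heat sink 50 x 50 mm, sides along x and y, 48 mm tall. About 0.25 kg. At the start it lies in the oblong tray. It lies face down: the trim is an 8 mm thick plate at the bottom, the finned aluminium heat sink stands on its middle and is the part to grip; total height 56 mm. Origin: centre of the underside; z up.
- oblong_lamp: Downlight with an oblong white trim, 100 mm along its x, 60 mm along its y; heat sink 76 mm along x, 42 mm along y, 48 mm tall (grip across y). About 0.25 kg. At the start it lies in the round tray. It lies face down: the trim is an 8 mm thick plate at the bottom, the finned aluminium heat sink stands on its middle and is the part to grip; total height 56 mm. Origin: centre of the underside; z up.
- round_tray: Shallow round blue tray, 138 mm outside and 130 mm inside. Rim 14 mm high, walls 4 mm thick, floor 4 mm thick; fixed to the bench. Origin: centre of the underside, on the bench; z up.
- square_tray: Shallow square blue tray, inside 116 x 116 mm, outside 124 x 124 mm, sides along its x and y. Rim 14 mm high, walls 4 mm thick, floor 4 mm thick; fixed to the bench. Origin: centre of the underside, on the bench; z up.
- oblong_tray: Shallow oblong blue tray, inside 150 mm along its x and 106 mm along its y, outside 158 x 114 mm. Rim 14 mm high, walls 4 mm thick, floor 4 mm thick; fixed to the bench. Origin: centre of the underside, on the bench; z up.
- pad: Flat square cork pad without a rim, 150 x 150 mm, 4 mm thick, empty at the start; fixed to the bench. Origin: centre of the underside, on the bench.
- bottle: Bystander: clear bottle with a white cap, 60 mm across, 150 mm tall, standing; origin: centre of the underside.
- jar: Bystander: amber jar with a steel cap, 50 mm across, 60 mm tall, standing; origin: centre of the underside.
- spool: Bystander: grey spool standing on its end, 60 mm across, 50 mm tall; origin: centre of the underside.
Not all that is in view belongs to the job. Leave any purple or turquoise look-alike of the round_lamp alone.

How it is judged:
By the outcome, as a careful person would: the job done as asked, in the order asked, and still so for the second after the job is handed in, with the robot touching nothing.
It also fails if it takes over 120 s, if anything falls off the work surface, if the arm or the gripper's body presses on something with over 40 N, if the wrist force passes 120 N, or if a joint passes its speed limit or range.

## Robot

A 7-joint arm with a two-finger parallel gripper is mounted at the origin on the work surface. World frame = base frame: x ahead of the robot, y to its left, z up, the work surface at z = 0. Lengths are in m, angles in rad, forces in N, time in s.
With the tool pointing down it reaches from about 0.375 to 0.925 m from the base axis. Payload 3.1 kg.
Tool frame: the origin (TCP) lies on the mounting face of the last link; the fingertips stand 173 mm ahead of it and the grasp point (between the pads) lies 155 mm ahead of it; z points along the fingers, y is the line along which they close (so a half turn about z gives the same grasp; the last joint's range is limited). The gripper opens to 85 mm and grips with 20 to 120 N. Pads are 22 mm wide; open, the fingers measure 114 mm over their backs; the gripper's body (76 mm by 85 mm) begins 54 mm behind the grasp point. The pads swing forward as they close: fully open they stand 13 mm farther back than shut.
Start: joints at [-1.444, 0.383, 0.044, 1.598, -0.018, 1.161, -0.05], TCP at [0.145, 0.634, 0.405] pointing down, gripper open.
Joint ranges: [-2.61, 2.61], [-0.41, 2.15], [-1.48, 1.57], [0, 2.5], [-1.57, 4.71], [0.05, 1.97], [-2.85, 2.85]. Speed limits (rad/s): [2.79, 2.79, 3.14, 3.14, 3.14, 3.14, 3.14].

## Interface

Orientations are given as a 3x3 rotation matrix whose columns are the frame's x, y, z axes.
In Python, from rig import * gives the robot as it stands.
- The arm moves only by the tool apply_moves, never from a script. Its argument "rows" is a list of rows, each a list of 7 numbers: the shift along the tool's x, y, z in m, then the turn, a rotation vector about the tool's x, y, z in degrees, then the opening, from 0 (shut) to 1 (fully open). A call has exactly 5 rows; each row is the pose to reach, as a shift and turn from the pose commanded when the call began, along the tool's axes at that moment; what a row does not reach only later rows make up. A row lasts 1/8 s, in which the tool goes at most 62.5 mm and 10.7 degrees, less where a joint would pass 70% of its speed; a pose out of reach is approached as far as the arm can. A call with a gripper value outside its range is refused whole. The fingers move at their own pace and stop on an object; "force" is the grip in N (left out, the last holds). Time passes only in rows, so rows that repeat a pose let the fingers close, or fill a call up. It gives the time, the measured TCP pose, the force, the opening and the grip force at its end, in the units of the state.
- read_state(): the state, without advancing time (a new reading comes with each control period).
- capture(name): name is "side" or "top"; returns the picture (400x640x3 uint8, red, green, blue); there is no depth.
- camera_params(name): a dict with "intrinsics" (3x3 intrinsics, pixels), "rvec" (rotation vector, rad) and "tvec" (3), from world to camera coordinates, as OpenCV has them. Camera axes: x right, y down, z forward; pixel columns grow to the right and rows downward; lengths in m; the calibration is good to about 2 mm. A picture is of the moment at which its call begins. camera_params takes no time and is no camera call.
- finish_job(): hands the job in; it is judged then, once.
The state is a dict: "time_s": time; "joints": joint angles; "qd": joint speeds; "tau": joint torques, N m; "ee_pos": TCP position; "tool_rot": TCP orientation; "force": force on the tool from outside, world axes, zero at the start; "ft_torque": the same for the moment, N m; "grip_width": finger opening in m; "finger_force": force on a finger pad.
Only numpy, scipy, OpenCV 4.12 (cv2) and the standard library are available. Lean on these libraries where they do the work, as an engineer would, in place of code of your own. Each camera call takes 0.05 s, during which the arm holds its last target. There are 200 camera calls.

## Working session

There is one attempt and no reset: what is moved stays moved. The work goes in short steps, Python scripts to look and compute and a tool call to move; the robot and the scene stay as the last step left them, time stands still between calls to the robot, and variables do not carry over. Pictures are saved under pics/ and viewed, at most 14 in all, crops included, and the job is handed in when it is done.

Besides the shell and the picture viewer there is one more tool, called after ">>>" in YAML: its name, and indented under it one key for each argument. apply_moves: Moves the arm, as the interface text tells. Its arguments: {"type":"object","properties":{"rows":{"type":"array","items":{"type":"array","items":{"type":"number"}}},"force":{"type":"number"}},"required":["rows"]}

```bash
mkdir -p pics; ls; python3 - <<'E'
from rig import *
import cv2,numpy as np
for n in("top","side"):
    cv2.imwrite(f"pics/{n}0.png",cv2.cvtColor(capture(n),cv2.COLOR_RGB2BGR)); print(n,camera_params(n))
s=read_state();print(s["time_s"],s["ee_pos"],s["tool_rot"],s["grip_width"])
E
```

```text
pics
top {'intrinsics': array([[384.6464639 ,   0.        , 323.69547472],
       [  0.        , 384.6464639 , 197.07953344],
       [  0.        ,   0.        ,   1.        ]]), 'rvec': array([ 2.1601977 , -2.17060636,  0.08255156]), 'tvec': array([-0.05275794,  0.54258776,  0.81714043])}
side {'intrinsics': array([[366.18104366,   0.        , 320.96442698],
       [  0.        , 366.18104366, 205.02596374],
       [  0.        ,   0.        ,   1.        ]]), 'rvec': array([ 2.09847775, -0.09172947,  0.08824031]), 'tvec': array([-0.54703516,  0.03087054,  1.04968931])}
0.1 [0.14478176 0.63320912 0.40345438] [[-9.74850551e-01  2.22859237e-01 -4.03334860e-04]
 [ 2.22859569e-01  9.74847822e-01 -2.30991892e-03]
 [-1.21596660e-04 -2.34171277e-03 -9.99997251e-01]] 0.08551021047075573
```

View pics/top0.png

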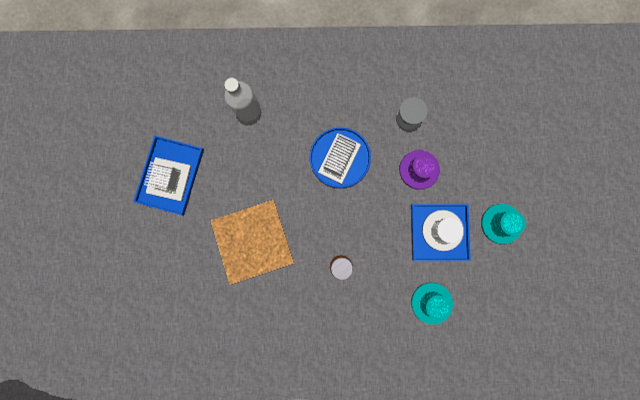

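View pics/side0.png

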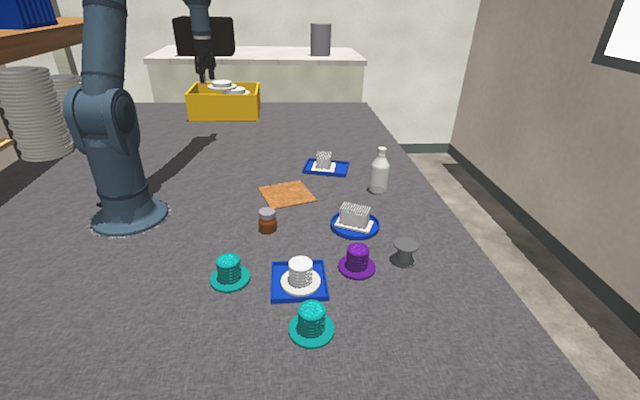

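The top view shows the oblong tray with the square lamp at about (169,176), the round tray with the oblong lamp at (340,158), the square tray with the round lamp at (441,232) and the pad at (252,242). The bottle is at (240,95), the spool at (412,112) and the jar at (341,268). I'll fit silhouettes to get the poses.

```bash
cat >h.py <<'E'
from rig import *
import cv2,numpy as np
from scipy.optimize import minimize
from scipy.spatial.transform import Rotation as R
P=camera_params("top");K=4
def proj(p):
    return cv2.projectPoints(np.float64(p),P["rvec"],P["tvec"],P["intrinsics"],None)[0][:,0]
def world(u,v,z):
    M,_=cv2.Rodrigues(P["rvec"]);c=-M.T@P["tvec"]
    d=M.T@np.linalg.inv(P["intrinsics"])@[u,v,1];return c+d*(z-c[2])/d[2]
def rect(a,b):return np.array([[a,b],[-a,b],[-a,-b],[a,-b]])/2
def circ(d):
    t=np.linspace(0,2*np.pi,48,endpoint=False);return d/2*np.c_[np.cos(t),np.sin(t)]
def sil(parts,q,shape):
    m=np.zeros(shape,np.uint8);c,s=np.cos(q[2]),np.sin(q[2])
    for o,z0,z1 in parts:
        w=o@np.array([[c,s],[-s,c]])+q[:2]
        p=np.vstack([np.c_[w,np.full(len(w),z)] for z in(z0,z1)])
        h=cv2.convexHull(np.float32((proj(p)+.5)*K-.5))
        cv2.fillConvexPoly(m,np.int32(np.round(h*16)),1,shift=4)
    return m
def fit(mask,parts,q0,clip=None,yaw=True):
    def f(q):
        m=sil(parts,q if yaw else [*q,0],mask.shape)
        d=m!=mask
        return (d if clip is None else d&(clip>0)).sum()
    best=None
    for a in(np.radians(range(-80,91,10)) if yaw else [0]):
        q=[*q0,a] if yaw else list(q0)
        v=f(q)
        if best is None or v<best[0]:best=(v,q)
    q=np.array(best[1])
    for st in(.01,.003):
        S=np.vstack([q]+[q+np.eye(len(q))[i]*(st if i<2 else st*15) for i in range(len(q))])
        q=minimize(f,q,method="Nelder-Mead",options=dict(initial_simplex=S,xatol=1e-4,fatol=.5)).x
    return q,f(q)/max(mask.sum(),1)
TR=dict(round=[(circ(.138),0,.014)],square=[(rect(.124,.124),0,.014)],oblong=[(rect(.158,.114),0,.014)])
def lamp(k,z=.004):
    t,s={"round":(circ(.09),circ(.052)),"square":(rect(.084,.084),rect(.05,.05)),"oblong":(rect(.1,.06),rect(.076,.042))}[k]
    return [(t,z,z+.008),(s,z+.008,z+.056)]
def image(n="top"):return capture(n)
def save(img,n):cv2.imwrite(f"pics/{n}.png",cv2.cvtColor(img,cv2.COLOR_RGB2BGR))
def up(img):
    return cv2.resize(img,None,fx=K,fy=K,interpolation=cv2.INTER_CUBIC)
def blue(I):
    h=cv2.cvtColor(I,cv2.COLOR_RGB2HSV)
    return ((h[...,0]>100)&(h[...,0]<125)&(h[...,1]>130)).astype(np.uint8)
E
cat >m0.py <<'E'
from h import *
I=up(image());b=blue(I)
ctr=dict(round=(340,158),square=(441,232),oblong=(169,176))
inside=dict(round="oblong",square="round",oblong="square")
for k,(u,v) in ctr.items():
    loc=np.zeros_like(b);cv2.circle(loc,(u*K,v*K),52*K,1,-1)
    m=b*loc;n,l,st,_=cv2.connectedComponentsWithStats(m);m=(l==1+st[1:,4].argmax()).astype(np.uint8)
    pts=np.argwhere(m)[:,::-1].astype(np.int32);full=np.zeros_like(m);cv2.fillConvexPoly(full,cv2.convexHull(pts),1)
    q,e=fit(full,TR[k],world(u,v,.014)[:2],yaw=k!="round");print(k,"tray",q.round(4),np.degrees(q[2:]).round(1),e.round(3))
    L=inside[k];clip=cv2.erode(full,np.ones((5,5)))
    lm=(1-m)*clip
    ql,e=fit(lm,lamp(L),q[:2],clip,yaw=L!="round");print("  ",L,"lamp",ql.round(4),np.degrees(ql[2:]).round(1),e.round(3))
    for mm,c in((sil(TR[k],[*q,0][:3],b.shape),(255,0,0)),(sil(lamp(L),[*ql,0][:3],b.shape),(0,255,0))):
        cv2.drawContours(I,cv2.findContours(mm,0,1)[0],-1,c,1)
h=cv2.cvtColor(I,cv2.COLOR_RGB2HSV);m=((h[...,0]>8)&(h[...,0]<20)&(h[...,1]>100)).astype(np.uint8)
n,l,st,_=cv2.connectedComponentsWithStats(cv2.morphologyEx(m,cv2.MORPH_CLOSE,np.ones((9,9))));m=(l==1+st[1:,4].argmax()).astype(np.uint8)
q,e=fit(m,[(rect(.15,.15),0,.004)],world(252,242,.004)[:2]);print("pad",q.round(4),np.degrees(q[2]).round(1),e.round(3))
for n,u,v,z in(("jar",341,268,.06),("spool",413,110,.05),("bottlecap",232,85,.15),("purple",424,168,.05),("teal",512,224,.05),("teal2",438,307,.05)):print(n,world(u,v,z)[:2].round(3))
save(np.hstack([I[110*K:240*K:2,110*K:210*K:2],I[110*K:240*K:2,300*K:380*K:2],I[170*K:300*K:2,390*K:480*K:2]]),"fit0")
E
python3 m0.py
```

```text
round tray [ 0.6339 -0.0917] [] 0.015
   oblong lamp [ 0.6322 -0.0903 -0.4581] [-26.2] 0.008
square tray [ 0.4656 -0.3118 -0.0042] [-0.2] 0.013
   round lamp [ 0.4697 -0.3164] [] 0.017
oblong tray [ 0.5968  0.2963 -0.27  ] [-15.5] 0.005
   square lamp [ 0.5874  0.2969 -0.2365] [-13.6] 0.036
pad [ 0.4463  0.107  -1.2534] -71.8 0.019
jar [ 0.392 -0.091]
spool [ 0.728 -0.25 ]
bottlecap [0.748 0.118]
purple [ 0.601 -0.27 ]
teal [ 0.481 -0.45 ]
teal2 [ 0.311 -0.29 ]
```

View pics/fit0.png

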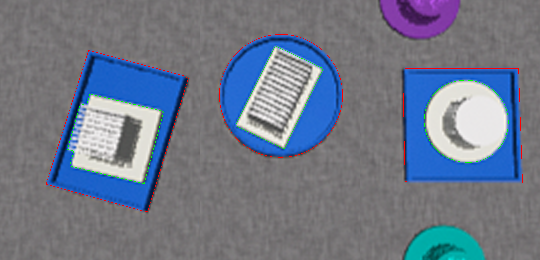

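The fits are good: green and red outlines hug the lamps and trays. Order of moves: square to the pad, oblong to the oblong tray, round to the round tray, square to the square tray.

```bash
cat >go.py <<'E'
import sys
from rig import *
import numpy as np
from scipy.spatial.transform import Rotation as R
# target TCP x y z, world angle of tool y (deg) -> shift and turn in present tool axes
x,y,z,a=map(float,sys.argv[1:5]);s=read_state();M=np.array(s["tool_rot"])
a=np.radians(a);Y=np.array([np.cos(a),np.sin(a),0]);Z=np.array([0,0,-1.]);T=np.c_[np.cross(Y,Z),Y,Z]
print("shift mm",(M.T@(np.array([x,y,z])-s["ee_pos"])*1e3).round(1),"turn",np.degrees(R.from_matrix(M.T@T).as_rotvec()).round(2),
 "| t",round(s["time_s"],2),"pos",np.round(s["ee_pos"],4),"F",np.round(s["force"],1),"w",round(s["grip_width"],4),"ff",np.round(s["finger_force"],1),"j",np.round(s["joints"],2))
E
python3 go.py .5874 .2969 .30 76.4
```

```text
shift mm [-506.4 -229.1  104.1] turn [-0.12  0.01  0.72] | t 0.15 pos [0.1448 0.6333 0.4036] F [0.  0.1 0. ] w 0.0853 ff 0.0 j [-1.44  0.38  0.04  1.6  -0.02  1.16 -0.05]
```

>>> apply_moves:
  rows:
    - [-40,-18,8,0,0,0,1]
    - [-90,-41,18,0,0,0,1]
    - [-145,-66,30,0,0,0,1]
    - [-200,-91,41,0,0,0,1]
    - [-255,-116,52,0,0,0.7,1]
  force: 40

```text
time_s: 0.78
ee_pos: [0.3905, 0.446, 0.3473]
tool_rot: [[-0.972, 0.235, -0.0], [0.235, 0.972, 0.0], [0.0, 0.0, -1.0]]
force: [1.1, 0.7, 0.5]
grip_width: 0.0855
finger_force: 0.0
```

I wrote millimetres where the tool takes metres. The per-row cap kept that move short and on course, and I'll use metres from here.

```bash
python3 go.py .5874 .2969 .30 76.4
```

```text
shift mm [-226.4  -98.7   47.3] turn [ 0.   -0.01  0.02] | t 0.78 pos [0.3905 0.446  0.3473] F [1.1 0.7 0.5] w 0.0855 ff 0.0 j [-1.06  0.33  0.17  1.8  -0.07  1.01  0.47]
```

>>> apply_moves:
  rows:
    - [-0.055,-0.024,0.012,0,0,0,1]
    - [-0.11,-0.048,0.024,0,0,0,1]
    - [-0.165,-0.072,0.036,0,0,0,1]
    - [-0.205,-0.09,0.043,0,0,0,1]
    - [-0.226,-0.099,0.047,0,0,0,1]

```text
time_s: 1.4
ee_pos: [0.5877, 0.2949, 0.3]
tool_rot: [[-0.971, 0.239, -0.0], [0.239, 0.971, -0.002], [-0.0, -0.002, -1.0]]
force: [0.3, -0.5, -0.8]
grip_width: 0.0855
finger_force: 0.0
```

```bash
python3 go.py .5874 .2969 .195 76.4
```

```text
shift mm [  0.8   2.1 105. ] turn [-0.12  0.01 -0.24] | t 1.4 pos [0.5877 0.2949 0.3   ] F [ 0.3 -0.5 -0.8] w 0.0855 ff 0.0 j [-0.72  0.51  0.25  1.67 -0.14  0.98  0.91]
```

>>> apply_moves:
  rows:
    - [0,0.001,0.02,0,0,0,1]
    - [0.001,0.001,0.045,0,0,0,1]
    - [0.001,0.001,0.065,0,0,0,1]
    - [0.001,0.001,0.075,0,0,0,1]
    - [0.001,0.001,0.075,0,0,0,1]

```text
time_s: 2.02
ee_pos: [0.5841, 0.3, 0.2247]
tool_rot: [[-0.972, 0.234, -0.002], [0.234, 0.972, -0.001], [0.002, -0.001, -1.0]]
force: [-0.1, 0.9, 0.4]
grip_width: 0.0858
finger_force: 0.0
```

```bash
python3 go.py .5874 .2969 .195 76.4; python3 -c "
from h import *
save(image('side')[120:240,260:420].repeat(4,0).repeat(4,1),'a')"
```

```text
shift mm [-4.  -2.2 29.7] turn [-0.07 -0.1   0.1 ] | t 2.02 pos [0.5841 0.3    0.2247] F [-0.1  0.9  0.4] w 0.0858 ff 0.0 j [-0.71  0.6   0.22  1.71 -0.17  0.85  0.92]
```

View pics/a.png

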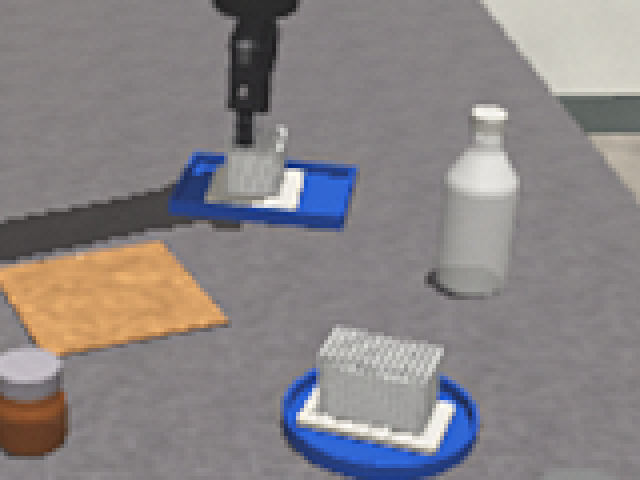

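The fingers straddle the square heat sink (sink at crop (255,170), near finger at (245,120)). I'll correct the small offset, lower the rest, then check before closing.

>>> apply_moves:
  rows:
    - [-0.002,-0.001,0.008,0,0,0,1]
    - [-0.004,-0.002,0.018,0,0,0,1]
    - [-0.004,-0.002,0.026,0,0,0,1]
    - [-0.004,-0.002,0.03,0,0,0,1]
    - [-0.004,-0.002,0.03,0,0,0,1]

```text
time_s: 2.7
ee_pos: [0.5882, 0.2964, 0.1952]
tool_rot: [[-0.972, 0.235, -0.001], [0.235, 0.972, -0.0], [0.001, -0.001, -1.0]]
force: [-0.6, -0.3, 0.6]
grip_width: 0.0854
finger_force: 0.0
```

```bash
python3 go.py .5874 .2969 .195 76.4
```

```text
shift mm [0.8 0.3 0.2] turn [-0.04 -0.05  0.02] | t 2.7 pos [0.5882 0.2964 0.1952] F [-0.6 -0.3  0.6] w 0.0854 ff 0.0 j [-0.69  0.65  0.22  1.71 -0.18  0.81  0.94]
```

>>> apply_moves:
  rows:
    - [0,0,0,0,0,0,0.7]
    - [0,0,0,0,0,0,0.5]
    - [0,0,0,0,0,0,0.4]
    - [0,0,0,0,0,0,0.3]
    - [0,0,0,0,0,0,0.3]
  force: 50

```text
time_s: 3.32
ee_pos: [0.5888, 0.2966, 0.1964]
tool_rot: [[-0.972, 0.235, 0.001], [0.235, 0.972, 0.001], [-0.001, 0.001, -1.0]]
force: [0.7, -0.3, 2.7]
grip_width: 0.0496
finger_force: 54.1
```

>>> apply_moves:
  rows:
    - [0,0,0,0,0,0,0.3]
    - [0,0,-0.003,0,0,0,0.3]
    - [0,0,-0.01,0,0,0,0.3]
    - [0,0,-0.02,0,0,0,0.3]
    - [0,0,-0.03,0,0,0,0.3]

```text
time_s: 3.95
ee_pos: [0.5884, 0.2964, 0.2265]
tool_rot: [[-0.972, 0.235, -0.0], [0.235, 0.972, 0.0], [0.0, 0.0, -1.0]]
force: [0.7, 0.2, -2.6]
grip_width: 0.0494
finger_force: 53.7
```

```bash
python3 go.py .4463 .107 .295 71
```

```text
shift mm [  93.7 -217.5  -68.5] turn [ 0.   -0.    5.42] | t 3.95 pos [0.5884 0.2964 0.2265] F [ 0.7  0.2 -2.6] w 0.0494 ff 53.7 j [-0.7   0.6   0.23  1.7  -0.17  0.86  0.93]
```

>>> apply_moves:
  rows:
    - [0,-0.005,-0.02,0,0,0,0.3]
    - [0.01,-0.023,-0.045,0,0,0,0.3]
    - [0.025,-0.055,-0.06,0,0,0,0.3]
    - [0.04,-0.09,-0.068,0,0,0,0.3]
    - [0.056,-0.128,-0.068,0,0,0,0.3]

```text
time_s: 4.58
ee_pos: [0.5041, 0.1842, 0.2964]
tool_rot: [[-0.972, 0.235, 0.004], [0.235, 0.972, 0.002], [-0.003, 0.003, -1.0]]
force: [-0.0, -0.7, -1.2]
grip_width: 0.0495
finger_force: 53.7
```

>>> apply_moves:
  rows:
    - [0.015,-0.036,0,0,0,0,0.3]
    - [0.028,-0.066,0,0,0,0,0.3]
    - [0.035,-0.082,0,0,0,0,0.3]
    - [0.038,-0.09,0,0,0,0,0.3]
    - [0.038,-0.09,0,0,0,0,0.3]

```text
time_s: 5.2
ee_pos: [0.4463, 0.1069, 0.2943]
tool_rot: [[-0.972, 0.235, 0.001], [0.235, 0.972, 0.001], [-0.001, 0.001, -1.0]]
force: [0.1, 0.3, -2.6]
grip_width: 0.0494
finger_force: 53.7
```

```bash
python3 go.py .4463 .107 .206 76.4
```

```text
shift mm [ 0.1  0.1 88.3] turn [0.06 0.06 0.02] | t 5.2 pos [0.4463 0.1069 0.2943] F [ 0.1  0.3 -2.6] w 0.0494 ff 53.7 j [-0.61  0.17  0.31  2.15 -0.07  0.83  1.07]
```

>>> apply_moves:
  rows:
    - [0,0,0.015,0,0,0,0.3]
    - [0,0,0.04,0,0,0,0.3]
    - [0,0,0.065,0,0,0,0.3]
    - [0,0,0.083,0,0,0,0.3]
    - [0,0,0.089,0,0,0,0.3]

```text
time_s: 5.82
ee_pos: [0.4454, 0.1072, 0.2028]
tool_rot: [[-0.972, 0.233, -0.003], [0.233, 0.972, -0.002], [0.003, -0.002, -1.0]]
force: [-0.2, 0.3, -1.6]
grip_width: 0.0491
finger_force: 53.7
```

>>> apply_moves:
  rows:
    - [0,0,0.003,0,0,0,0.3]
    - [0,0,0.005,0,0,0,0.3]
    - [0,0,0.007,0,0,0,0.3]
    - [0,0,0.008,0,0,0,0.3]
    - [0,0,0.008,0,0,0,0.3]

```text
time_s: 6.45
ee_pos: [0.4459, 0.1066, 0.197]
tool_rot: [[-0.972, 0.235, 0.0], [0.235, 0.972, 0.0], [-0.0, 0.0, -1.0]]
force: [-0.2, -0.4, -3.0]
grip_width: 0.0493
finger_force: 53.7
```

```bash
python3 go.py .4463 .107 .196 76.4
```

```text
shift mm [-0.3  0.4  1. ] turn [0.02 0.02 0.02] | t 6.45 pos [0.4459 0.1066 0.197 ] F [-0.2 -0.4 -3. ] w 0.0493 ff 53.7 j [-0.57  0.35  0.27  2.2  -0.17  0.61  1.16]
```

Not yet in contact. I'll lower by millimetres.

>>> apply_moves:
  rows:
    - [0,0,0.001,0,0,0,0.3]
    - [0,0,0.001,0,0,0,0.3]
    - [0,0,0.0015,0,0,0,0.3]
    - [0,0,0.0015,0,0,0,0.3]
    - [0,0,0.0015,0,0,0,0.3]

```text
time_s: 7.08
ee_pos: [0.4461, 0.1066, 0.1963]
tool_rot: [[-0.972, 0.235, -0.0], [0.235, 0.972, 0.0], [0.0, 0.0, -1.0]]
force: [-3.3, -0.1, 10.2]
grip_width: 0.0497
finger_force: 55.0
```

In contact. Now release and lift.

>>> apply_moves:
  rows:
    - [0,0,-0.0005,0,0,0,0.6]
    - [0,0,-0.0005,0,0,0,0.8]
    - [0,0,-0.0005,0,0,0,1]
    - [0,0,-0.0005,0,0,0,1]
    - [0,0,-0.0005,0,0,0,1]

```text
time_s: 7.7
ee_pos: [0.4459, 0.1066, 0.1957]
tool_rot: [[-0.972, 0.235, -0.0], [0.235, 0.972, -0.0], [0.0, -0.0, -1.0]]
force: [-0.4, -0.1, 0.1]
grip_width: 0.0852
finger_force: 0.0
```

>>> apply_moves:
  rows:
    - [0,0,-0.01,0,0,0,1]
    - [0,0,-0.035,0,0,0,1]
    - [0,0,-0.07,0,0,0,1]
    - [0,0,-0.1,0,0,0,1]
    - [0,0,-0.11,0,0,0,1]

```text
time_s: 8.32
ee_pos: [0.4467, 0.1068, 0.3082]
tool_rot: [[-0.972, 0.235, 0.004], [0.235, 0.972, 0.002], [-0.004, 0.003, -1.0]]
force: [0.2, -0.2, -1.2]
grip_width: 0.0854
finger_force: 0.0
```

```bash
python3 go.py .6322 -.0903 .30 63.8
```

```text
shift mm [-226.5 -148.     8.6] turn [ 0.2   0.19 12.62] | t 8.32 pos [0.4467 0.1068 0.3082] F [ 0.2 -0.2 -1.2] w 0.0854 ff 0.0 j [-0.63  0.14  0.32  2.14 -0.06  0.86  1.07]
```

>>> apply_moves:
  rows:
    - [-0.03,-0.02,0.002,0,0,2,1]
    - [-0.075,-0.05,0.004,0,0,4.5,1]
    - [-0.12,-0.08,0.005,0,0,7,1]
    - [-0.165,-0.108,0.007,0,0,10,1]
    - [-0.205,-0.134,0.008,0,0,12.6,1]

```text
time_s: 8.95
ee_pos: [0.6144, -0.0731, 0.2967]
tool_rot: [[-0.897, 0.443, -0.002], [0.443, 0.897, -0.0], [0.001, -0.001, -1.0]]
force: [0.2, 0.6, -0.3]
grip_width: 0.0854
finger_force: 0.0
```

>>> apply_moves:
  rows:
    - [-0.018,-0.018,0,0,0,0,1]
    - [-0.018,-0.018,0.01,0,0,0,1]
    - [-0.018,-0.018,0.03,0,0,0,1]
    - [-0.018,-0.018,0.04,0,0,0,1]
    - [-0.018,-0.018,0.04,0,0,0,1]

```text
time_s: 9.57
ee_pos: [0.6208, -0.094, 0.2557]
tool_rot: [[-0.898, 0.439, -0.004], [0.439, 0.898, 0.001], [0.004, -0.001, -1.0]]
force: [-0.2, -0.2, 0.1]
grip_width: 0.0854
finger_force: 0.0
```

```bash
python3 go.py .6322 -.0903 .195 63.8
```

```text
shift mm [-8.9  8.4 60.7] turn [-0.05 -0.24  0.15] | t 9.57 pos [ 0.6208 -0.094   0.2557] F [-0.2 -0.2  0.1] w 0.0854 ff 0.0 j [-0.25  0.54  0.43  1.78 -0.28  0.89  1.42]
```

>>> apply_moves:
  rows:
    - [-0.005,0.004,0,0,0,0,1]
    - [-0.009,0.0085,0,0,0,0,1]
    - [-0.009,0.0085,0.01,0,0,0,1]
    - [-0.009,0.0085,0.02,0,0,0,1]
    - [-0.009,0.0085,0.02,0,0,0,1]

```text
time_s: 10.2
ee_pos: [0.6327, -0.0921, 0.2361]
tool_rot: [[-0.897, 0.441, -0.004], [0.441, 0.897, 0.0], [0.003, -0.001, -1.0]]
force: [-0.2, 0.8, -0.2]
grip_width: 0.0853
finger_force: 0.0
```

```bash
python3 go.py .6322 -.0903 .195 63.8
```

```text
shift mm [ 1.1  1.4 41.1] turn [-0.08 -0.19  0.01] | t 10.2 pos [ 0.6327 -0.0921  0.2361] F [-0.2  0.8 -0.2] w 0.0853 ff 0.0 j [-0.24  0.58  0.41  1.76 -0.29  0.87  1.42]
```

>>> apply_moves:
  rows:
    - [0.001,0.001,0.01,0,0,0,1]
    - [0.001,0.001,0.025,0,0,0,1]
    - [0.001,0.001,0.037,0,0,0,1]
    - [0.001,0.001,0.041,0,0,0,1]
    - [0.001,0.001,0.041,0,0,0,1]

```text
time_s: 10.82
ee_pos: [0.6331, -0.0909, 0.1962]
tool_rot: [[-0.897, 0.441, -0.001], [0.441, 0.897, -0.0], [0.001, -0.001, -1.0]]
force: [-0.1, -0.0, 0.1]
grip_width: 0.0853
finger_force: 0.0
```

>>> apply_moves:
  rows:
    - [0,0,0,0,0,0,0.8]
    - [0,0,0,0,0,0,0.6]
    - [0,0,0,0,0,0,0.45]
    - [0,0,0,0,0,0,0.3]
    - [0,0,0,0,0,0,0.2]

```text
time_s: 11.45
ee_pos: [0.6337, -0.091, 0.1975]
tool_rot: [[-0.897, 0.441, 0.001], [0.441, 0.897, -0.0], [-0.001, 0.001, -1.0]]
force: [-0.6, -0.4, 3.4]
grip_width: 0.0417
finger_force: 53.0
```

```bash
python3 go.py .6322 -.0903 .195 63.8
```

```text
shift mm [ 1.7 -0.1  2.5] turn [0.03 0.07 0.02] | t 11.45 pos [ 0.6337 -0.091   0.1975] F [-0.6 -0.4  3.4] w 0.0417 ff 53.0 j [-0.22  0.64  0.39  1.76 -0.32  0.8   1.44]
```

>>> apply_moves:
  rows:
    - [0,0,-0.004,0,0,0,0.2]
    - [0,0,-0.02,0,0,0,0.2]
    - [0,0,-0.05,0,0,0,0.2]
    - [0,0,-0.08,0,0,0,0.2]
    - [0,0,-0.1,0,0,0,0.2]

```text
time_s: 12.08
ee_pos: [0.6334, -0.0911, 0.2989]
tool_rot: [[-0.897, 0.441, 0.002], [0.441, 0.897, -0.0], [-0.002, 0.001, -1.0]]
force: [0.6, -0.4, -2.4]
grip_width: 0.0415
finger_force: 52.5
```

```bash
python3 go.py .57 .10 .30 69; python3 go.py .5984 .2958 .30 74.5
```

```text
shift mm [141.2 143.5  -1.2] turn [ 0.03  0.1  -5.19] | t 12.07 pos [ 0.6334 -0.0911  0.2989] F [ 0.6 -0.4 -2.4] w 0.0415 ff 52.5 j [-0.27  0.5   0.45  1.73 -0.25  0.97  1.39]
shift mm [202.2 331.7  -1.2] turn [  0.03   0.1  -10.69] | t 12.07 pos [ 0.6334 -0.0911  0.2989] F [ 0.6 -0.4 -2.4] w 0.0415 ff 52.5 j [-0.27  0.5   0.45  1.73 -0.25  0.97  1.39]
```

>>> apply_moves:
  rows:
    - [0.015,0.015,0,0,0,0,0.2]
    - [0.042,0.043,0,0,0,-1.5,0.2]
    - [0.072,0.073,0,0,0,-3,0.2]
    - [0.105,0.107,0,0,0,-4,0.2]
    - [0.133,0.14,0,0,0,-5,0.2]

```text
time_s: 12.7
ee_pos: [0.573, 0.0968, 0.2949]
tool_rot: [[-0.933, 0.359, -0.005], [0.359, 0.933, 0.0], [0.004, -0.001, -1.0]]
force: [0.6, 0.2, -2.9]
grip_width: 0.0414
finger_force: 52.5
```

```bash
python3 go.py .5984 .2958 .30 74.5
```

```text
shift mm [ 47.7 194.8  -5.1] turn [-0.06 -0.26 -5.52] | t 12.7 pos [0.573  0.0968 0.2949] F [ 0.6  0.2 -2.9] w 0.0414 ff 52.5 j [-0.56  0.4   0.39  1.87 -0.19  0.91  1.12]
```

>>> apply_moves:
  rows:
    - [0.008,0.04,-0.002,0,0,-1,0.2]
    - [0.02,0.085,-0.004,0,0,-2.5,0.2]
    - [0.032,0.13,-0.005,0,0,-4,0.2]
    - [0.042,0.168,-0.005,0,0,-5,0.2]
    - [0.047,0.19,-0.005,0,0,-5.5,0.2]

```text
time_s: 13.32
ee_pos: [0.5979, 0.2922, 0.2998]
tool_rot: [[-0.964, 0.265, -0.004], [0.265, 0.964, 0.0], [0.004, -0.001, -1.0]]
force: [-0.2, 0.2, -3.5]
grip_width: 0.0412
finger_force: 52.5
```

>>> apply_moves:
  rows:
    - [0,0,0,0,0,0,0.2]
    - [0,0,0.015,0,0,0,0.2]
    - [0,0,0.035,0,0,0,0.2]
    - [0,0,0.045,0,0,0,0.2]
    - [0,0,0.045,0,0,0,0.2]

```text
time_s: 13.95
ee_pos: [0.5998, 0.2865, 0.2547]
tool_rot: [[-0.962, 0.271, -0.004], [0.271, 0.962, -0.002], [0.003, -0.003, -1.0]]
force: [0.2, -0.3, -2.7]
grip_width: 0.0414
finger_force: 52.5
```

```bash
python3 go.py .5984 .2958 .20 74.5
```

```text
shift mm [ 3.7  8.8 54.7] turn [-0.18 -0.16 -0.24] | t 13.95 pos [0.5998 0.2865 0.2547] F [ 0.2 -0.3 -2.7] w 0.0414 ff 52.5 j [-0.74  0.58  0.3   1.68 -0.21  0.92  0.94]
```

>>> apply_moves:
  rows:
    - [0.002,0.004,0.005,0,0,-0.1,0.2]
    - [0.004,0.009,0.02,0,0,-0.2,0.2]
    - [0.004,0.009,0.033,0,0,-0.2,0.2]
    - [0.004,0.009,0.038,0,0,-0.2,0.2]
    - [0.004,0.009,0.038,0,0,-0.2,0.2]

```text
time_s: 14.58
ee_pos: [0.5988, 0.2969, 0.2178]
tool_rot: [[-0.964, 0.267, -0.001], [0.267, 0.964, -0.001], [0.001, -0.002, -1.0]]
force: [-0.5, -0.2, -2.9]
grip_width: 0.0412
finger_force: 52.5
```

```bash
python3 go.py .5984 .2958 .20 74.5
```

```text
shift mm [ 0.1 -1.2 17.8] turn [-0.09 -0.06  0.01] | t 14.57 pos [0.5988 0.2969 0.2178] F [-0.5 -0.2 -2.9] w 0.0412 ff 52.5 j [-0.74  0.64  0.29  1.68 -0.22  0.86  0.94]
```

>>> apply_moves:
  rows:
    - [0,-0.001,0.006,0,0,0,0.2]
    - [0,-0.001,0.013,0,0,0,0.2]
    - [0,-0.001,0.017,0,0,0,0.2]
    - [0,-0.001,0.0185,0,0,0,0.2]
    - [0,-0.001,0.0185,0,0,0,0.2]

```text
time_s: 15.2
ee_pos: [0.5988, 0.2965, 0.2002]
tool_rot: [[-0.964, 0.267, -0.0], [0.267, 0.964, -0.0], [0.0, -0.0, -1.0]]
force: [0.5, 0.2, -4.3]
grip_width: 0.0415
finger_force: 52.5
```

>>> apply_moves:
  rows:
    - [0,0,0.0005,0,0,0,0.2]
    - [0,0,0.001,0,0,0,0.2]
    - [0,0,0.001,0,0,0,0.2]
    - [0,0,0.001,0,0,0,0.2]
    - [0,0,0.001,0,0,0,0.2]

```text
time_s: 15.82
ee_pos: [0.5988, 0.2964, 0.1994]
tool_rot: [[-0.964, 0.267, 0.0], [0.267, 0.964, 0.0], [-0.0, 0.0, -1.0]]
force: [0.4, 1.4, -2.4]
grip_width: 0.041
finger_force: 52.5
```

```bash
python3 go.py .5984 .2958 .1972 74.5
```

```text
shift mm [ 0.3 -0.7  2.2] turn [0.   0.   0.02] | t 15.82 pos [0.5988 0.2964 0.1994] F [ 0.4  1.4 -2.4] w 0.041 ff 52.5 j [-0.73  0.66  0.28  1.68 -0.23  0.83  0.95]
```

>>> apply_moves:
  rows:
    - [0,-0.0005,0.0006,0,0,0,0.2]
    - [0,-0.0005,0.0012,0,0,0,0.2]
    - [0,-0.0005,0.0018,0,0,0,0.2]
    - [0,-0.0005,0.002,0,0,0,0.2]
    - [0,-0.0005,0.002,0,0,0,0.2]

```text
time_s: 16.45
ee_pos: [0.5986, 0.2959, 0.1976]
tool_rot: [[-0.964, 0.267, -0.0], [0.267, 0.964, -0.0], [0.0, -0.0, -1.0]]
force: [-1.5, -1.0, 0.4]
grip_width: 0.0413
finger_force: 52.8
```

Touching. Release and lift.

>>> apply_moves:
  rows:
    - [0,0,0.0005,0,0,0,0.4]
    - [0,0,0.0005,0,0,0,0.6]
    - [0,0,0.0005,0,0,0,1]
    - [0,0,0.0005,0,0,0,1]
    - [0,0,0.0005,0,0,0,1]

```text
time_s: 17.08
ee_pos: [0.5988, 0.296, 0.1968]
tool_rot: [[-0.964, 0.267, 0.0], [0.267, 0.964, 0.0], [-0.0, 0.0, -1.0]]
force: [0.0, -1.0, -0.9]
grip_width: 0.0851
finger_force: 0.0
```

>>> apply_moves:
  rows:
    - [0,0,-0.01,0,0,0,1]
    - [0,0,-0.035,0,0,0,1]
    - [0,0,-0.07,0,0,0,1]
    - [0,0,-0.1,0,0,0,1]
    - [0,0,-0.12,0,0,0,1]

```text
time_s: 17.7
ee_pos: [0.5992, 0.2959, 0.3195]
tool_rot: [[-0.964, 0.267, 0.003], [0.267, 0.964, 0.002], [-0.002, 0.002, -1.0]]
force: [0.5, -0.2, -0.5]
grip_width: 0.0851
finger_force: 0.0
```

```bash
python3 go.py .55 0.02 .32 30;python3 go.py .4697 -.3164 .30 0
```

```text
shift mm [ -26.3 -279.    -1.1] turn [ 0.17  0.07 44.51] | t 17.7 pos [0.5992 0.2959 0.3195] F [ 0.5 -0.2 -0.5] w 0.0851 ff 0.0 j [-0.76  0.51  0.32  1.63 -0.18  1.02  0.92]
shift mm [ -38.7 -624.7   18.2] turn [1.900e-01 2.000e-02 7.451e+01] | t 17.7 pos [0.5992 0.2959 0.3195] F [ 0.5 -0.2 -0.5] w 0.0851 ff 0.0 j [-0.76  0.51  0.32  1.63 -0.18  1.02  0.92]
```

>>> apply_moves:
  rows:
    - [-0.003,-0.03,0,0,0,7,1]
    - [-0.009,-0.09,0,0,0,16,1]
    - [-0.015,-0.15,0,0,0,25,1]
    - [-0.02,-0.21,0,0,0,34,1]
    - [-0.026,-0.27,0,0,0,43,1]

```text
time_s: 18.32
ee_pos: [0.5509, 0.0269, 0.3171]
tool_rot: [[-0.519, 0.855, 0.0], [0.855, 0.519, 0.0], [0.0, 0.0, -1.0]]
force: [0.7, -1.0, 0.2]
grip_width: 0.0855
finger_force: 0.0
```

```bash
python3 go.py .4697 -.3164 .31 0
```

```text
shift mm [-251.4 -247.5    6.9] turn [ 2.000e-02 -2.000e-02  3.123e+01] | t 18.32 pos [0.5509 0.0269 0.3171] F [ 0.7 -1.   0.2] w 0.0855 ff 0.0 j [-0.61  0.33  0.57  1.94 -0.22  0.93  0.61]
```

>>> apply_moves:
  rows:
    - [-0.04,-0.04,0,0,0,6,1]
    - [-0.082,-0.082,0,0,0,13,1]
    - [-0.124,-0.124,0,0,0,20,1]
    - [-0.166,-0.166,0,0,0,26,1]
    - [-0.205,-0.202,0,0,0,31,1]

```text
time_s: 18.95
ee_pos: [0.4856, -0.2536, 0.3171]
tool_rot: [[-0.005, 1.0, 0.0], [1.0, 0.005, 0.0], [0.0, 0.0, -1.0]]
force: [0.2, -0.0, 0.2]
grip_width: 0.0856
finger_force: 0.0
```

```bash
python3 go.py .4697 -.3164 .26 0
```

```text
shift mm [-62.8 -16.3  57.1] turn [ 0.02 -0.02  0.31] | t 18.95 pos [ 0.4856 -0.2536  0.3171] F [ 0.2 -0.   0.2] w 0.0856 ff 0.0 j [-0.25  0.37  0.77  1.95 -0.31  0.94  0.69]
```

>>> apply_moves:
  rows:
    - [-0.03,-0.008,0.01,0,0,0,1]
    - [-0.055,-0.014,0.03,0,0,0.3,1]
    - [-0.063,-0.016,0.05,0,0,0.3,1]
    - [-0.063,-0.016,0.057,0,0,0.3,1]
    - [-0.063,-0.016,0.057,0,0,0.3,1]

```text
time_s: 19.58
ee_pos: [0.4717, -0.3131, 0.259]
tool_rot: [[-0.006, 1.0, -0.001], [1.0, 0.006, 0.002], [0.002, -0.001, -1.0]]
force: [0.0, -0.7, -0.7]
grip_width: 0.0855
finger_force: 0.0
```

```bash
python3 go.py .4697 -.3164 .195 0
```

```text
shift mm [-3.4 -2.  64. ] turn [-0.08 -0.1   0.35] | t 19.57 pos [ 0.4717 -0.3131  0.259 ] F [ 0.  -0.7 -0.7] w 0.0855 ff 0.0 j [-0.07  0.49  0.72  1.94 -0.42  0.86  0.87]
```

>>> apply_moves:
  rows:
    - [-0.003,-0.002,0.005,0,0,0,1]
    - [-0.003,-0.002,0.015,0,0,0,1]
    - [-0.003,-0.002,0.022,0,0,0,1]
    - [-0.003,-0.002,0.025,0,0,0,1]
    - [-0.003,-0.002,0.025,0,0,0,1]

```text
time_s: 20.2
ee_pos: [0.4692, -0.3177, 0.2345]
tool_rot: [[-0.004, 1.0, -0.001], [1.0, 0.004, 0.0], [0.0, -0.001, -1.0]]
force: [0.1, -0.5, 0.4]
grip_width: 0.0854
finger_force: 0.0
```

```bash
python3 go.py .4697 -.3164 .195 0
```

```text
shift mm [ 1.3  0.6 39.5] turn [-0.04 -0.01  0.22] | t 20.2 pos [ 0.4692 -0.3177  0.2345] F [ 0.1 -0.5  0.4] w 0.0854 ff 0.0 j [-0.04  0.53  0.69  1.95 -0.46  0.82  0.91]
```

>>> apply_moves:
  rows:
    - [0.001,0.0005,0.01,0,0,0,1]
    - [0.001,0.0005,0.025,0,0,0,1]
    - [0.001,0.0005,0.036,0,0,0,1]
    - [0.001,0.0005,0.039,0,0,0,1]
    - [0.001,0.0005,0.039,0,0,0,1]

```text
time_s: 20.82
ee_pos: [0.4696, -0.3168, 0.1954]
tool_rot: [[-0.004, 1.0, -0.001], [1.0, 0.004, 0.0], [0.0, -0.001, -1.0]]
force: [0.1, -0.0, -0.5]
grip_width: 0.0853
finger_force: 0.0
```

>>> apply_moves:
  rows:
    - [0,0,0,0,0,0,0.8]
    - [0,0,0,0,0,0,0.65]
    - [0,0,0,0,0,0,0.5]
    - [0,0,0,0,0,0,0.35]
    - [0,0,0,0,0,0,0.3]

```text
time_s: 21.45
ee_pos: [0.4702, -0.317, 0.1965]
tool_rot: [[-0.004, 1.0, 0.001], [1.0, 0.004, -0.001], [-0.001, 0.001, -1.0]]
force: [0.4, 0.4, 4.8]
grip_width: 0.0512
finger_force: 52.7
```

```bash
python3 go.py .4697 -.3164 .195 0
```

```text
shift mm [ 0.7 -0.5  1.5] turn [0.07 0.03 0.23] | t 21.45 pos [ 0.4702 -0.317   0.1965] F [0.4 0.4 4.8] w 0.0512 ff 52.7 j [-0.    0.59  0.64  1.96 -0.51  0.76  0.94]
```

>>> apply_moves:
  rows:
    - [0,0,-0.004,0,0,0,0.3]
    - [0,0,-0.02,0,0,0,0.3]
    - [0,0,-0.05,0,0,0,0.3]
    - [0,0,-0.08,0,0,0,0.3]
    - [0,0,-0.105,0,0,0,0.3]

```text
time_s: 22.08
ee_pos: [0.4694, -0.3168, 0.3024]
tool_rot: [[-0.003, 1.0, 0.0], [1.0, 0.003, -0.0], [-0.0, 0.0, -1.0]]
force: [0.8, -0.1, -2.2]
grip_width: 0.0508
finger_force: 52.4
```

```bash
python3 go.py .6339 -.0924 .30 10
```

```text
shift mm [223.8 165.3   2.4] turn [ 0.02  0.01 -9.81] | t 22.07 pos [ 0.4694 -0.3168  0.3024] F [ 0.8 -0.1 -2.2] w 0.0508 ff 52.4 j [-0.11  0.43  0.77  1.92 -0.37  0.94  0.84]
```

>>> apply_moves:
  rows:
    - [0.02,0.014,0,0,0,0,0.3]
    - [0.055,0.04,0,0,0,0,0.3]
    - [0.095,0.07,0,0,0,0,0.3]
    - [0.135,0.1,0,0,0,0,0.3]
    - [0.17,0.126,0,0,0,0,0.3]

```text
time_s: 22.7
ee_pos: [0.5958, -0.1442, 0.3013]
tool_rot: [[-0.005, 1.0, -0.0], [1.0, 0.005, 0.001], [0.001, -0.0, -1.0]]
force: [0.1, 0.0, -1.5]
grip_width: 0.0508
finger_force: 52.4
```

>>> apply_moves:
  rows:
    - [0.025,0.019,0,0,0,0,0.3]
    - [0.042,0.031,0,0,0,0,0.3]
    - [0.05,0.037,0,0,0,0,0.3]
    - [0.052,0.039,0.01,0,0,0,0.3]
    - [0.052,0.039,0.02,0,0,0,0.3]

```text
time_s: 23.32
ee_pos: [0.6331, -0.0956, 0.2801]
tool_rot: [[-0.002, 1.0, -0.001], [1.0, 0.002, -0.001], [-0.001, -0.001, -1.0]]
force: [0.2, -0.1, -1.8]
grip_width: 0.0509
finger_force: 52.4
```

```bash
python3 go.py .6339 -.0924 .197 0
```

```text
shift mm [ 3.2  0.9 83.1] turn [-0.06  0.04  0.1 ] | t 23.32 pos [ 0.6331 -0.0956  0.2801] F [ 0.2 -0.1 -1.8] w 0.0509 ff 52.4 j [-0.42  0.58  0.67  1.74 -0.43  0.97  0.42]
```

>>> apply_moves:
  rows:
    - [0.002,0.001,0.01,0,0,0,0.3]
    - [0.003,0.001,0.03,0,0,0,0.3]
    - [0.003,0.001,0.05,0,0,0,0.3]
    - [0.003,0.001,0.065,0,0,0,0.3]
    - [0.003,0.001,0.068,0,0,0,0.3]

```text
time_s: 23.95
ee_pos: [0.634, -0.0909, 0.2108]
tool_rot: [[-0.004, 1.0, -0.003], [1.0, 0.004, 0.0], [0.0, -0.003, -1.0]]
force: [-0.7, -0.1, -0.6]
grip_width: 0.0505
finger_force: 52.5
```

```bash
python3 go.py .6339 -.0924 .197 0
```

```text
shift mm [-1.5 -0.1 13.8] turn [-0.2  -0.01  0.22] | t 23.95 pos [ 0.634  -0.0909  0.2108] F [-0.7 -0.1 -0.6] w 0.0505 ff 52.5 j [-0.39  0.67  0.61  1.77 -0.49  0.86  0.46]
```

>>> apply_moves:
  rows:
    - [-0.001,0,0.004,0,0,0,0.3]
    - [-0.001,0,0.008,0,0,0,0.3]
    - [-0.001,0,0.011,0,0,0,0.3]
    - [-0.001,0,0.012,0,0,0,0.3]
    - [-0.001,0,0.012,0,0,0,0.3]

```text
time_s: 24.58
ee_pos: [0.6349, -0.092, 0.2009]
tool_rot: [[-0.004, 1.0, 0.0], [1.0, 0.004, 0.0], [0.0, 0.0, -1.0]]
force: [-0.3, -0.1, -1.1]
grip_width: 0.0508
finger_force: 52.5
```

```bash
python3 go.py .6339 -.0924 .1965 0
```

```text
shift mm [-0.4 -1.   4.4] turn [ 0.01 -0.    0.23] | t 24.57 pos [ 0.6349 -0.092   0.2009] F [-0.3 -0.1 -1.1] w 0.0508 ff 52.5 j [-0.38  0.69  0.6   1.77 -0.5   0.85  0.47]
```

>>> apply_moves:
  rows:
    - [0,-0.001,0.001,0,0,0,0.3]
    - [0,-0.001,0.002,0,0,0,0.3]
    - [0,-0.001,0.003,0,0,0,0.3]
    - [0,-0.001,0.0037,0,0,0,0.3]
    - [0,-0.001,0.0037,0,0,0,0.3]

```text
time_s: 25.2
ee_pos: [0.6338, -0.0921, 0.197]
tool_rot: [[-0.004, 1.0, -0.0], [1.0, 0.004, 0.0], [0.0, -0.0, -1.0]]
force: [1.1, -0.1, -1.6]
grip_width: 0.0507
finger_force: 52.5
```

>>> apply_moves:
  rows:
    - [0,0,0.0004,0,0,0,0.3]
    - [0,0,0.0008,0,0,0,0.3]
    - [0,0,0.001,0,0,0,0.3]
    - [0,0,0.001,0,0,0,0.3]
    - [0,0,0.001,0,0,0,0.3]

```text
time_s: 25.82
ee_pos: [0.6339, -0.0922, 0.1966]
tool_rot: [[-0.004, 1.0, 0.0], [1.0, 0.004, 0.0], [0.0, 0.0, -1.0]]
force: [-1.7, 1.2, 4.4]
grip_width: 0.051
finger_force: 52.9
```

Contact. Release and lift.

>>> apply_moves:
  rows:
    - [0,0,0,0,0,0,0.6]
    - [0,0,0,0,0,0,0.8]
    - [0,0,0,0,0,0,1]
    - [0,0,0,0,0,0,1]
    - [0,0,0,0,0,0,1]

```text
time_s: 26.45
ee_pos: [0.6339, -0.0921, 0.196]
tool_rot: [[-0.004, 1.0, -0.0], [1.0, 0.004, -0.0], [-0.0, -0.0, -1.0]]
force: [1.0, -0.5, -0.0]
grip_width: 0.0852
finger_force: 0.0
```

>>> apply_moves:
  rows:
    - [0,0,-0.01,0,0,0,1]
    - [0,0,-0.035,0,0,0,1]
    - [0,0,-0.07,0,0,0,1]
    - [0,0,-0.1,0,0,0,1]
    - [0,0,-0.12,0,0,0,1]

```text
time_s: 27.08
ee_pos: [0.6343, -0.0925, 0.3186]
tool_rot: [[-0.004, 1.0, 0.003], [1.0, 0.004, -0.0], [-0.0, 0.003, -1.0]]
force: [0.5, 0.3, -0.7]
grip_width: 0.0853
finger_force: 0.0
```

```bash
python3 go.py .4463 .107 .31 -13.6; python3 -c "
from h import *
save(image('top'),'top1')"
```

```text
shift mm [ 200.2 -187.3    8. ] turn [ 1.70e-01 -1.00e-02  1.38e+01] | t 27.07 pos [ 0.6343 -0.0925  0.3186] F [ 0.5  0.3 -0.7] w 0.0853 ff 0.0 j [-0.45  0.54  0.7   1.72 -0.39  1.03  0.39]
```

View pics/top1.png

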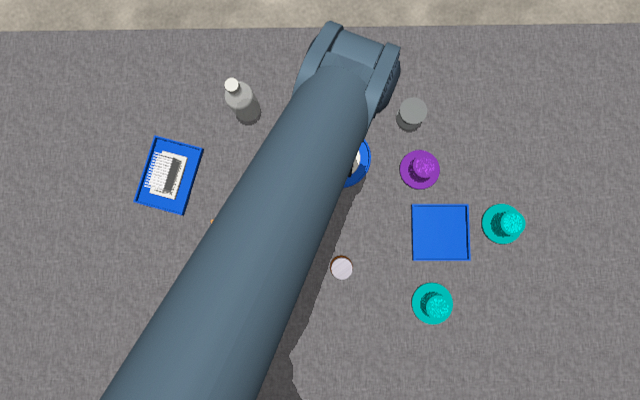

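The oblong lamp is centred and aligned in its tray at (169,176) and the square tray at (441,232) is empty. The bystanders have not moved. Next I'll pick the square lamp up from the pad.

>>> apply_moves:
  rows:
    - [0.035,-0.033,0,0,0,2,1]
    - [0.075,-0.07,0.001,0,0,5,1]
    - [0.117,-0.109,0.003,0,0,8,1]
    - [0.16,-0.15,0.005,0,0,11,1]
    - [0.195,-0.182,0.008,0,0,13.7,1]

```text
time_s: 27.75
ee_pos: [0.4489, 0.1038, 0.3074]
tool_rot: [[0.233, 0.972, -0.002], [0.972, -0.233, 0.0], [-0.0, -0.002, -1.0]]
force: [1.2, -0.1, 0.8]
grip_width: 0.0853
finger_force: 0.0
```

```bash
python3 go.py .4448 .1069 .25 -13.6
```

```text
shift mm [ 2.1 -4.6 57.4] turn [-0.1   0.01  0.11] | t 27.75 pos [0.4489 0.1038 0.3074] F [ 1.2 -0.1  0.8] w 0.0853 ff 0.0 j [-1.05  0.18  0.81  2.16 -0.17  0.87 -0.38]
```

>>> apply_moves:
  rows:
    - [0.002,-0.004,0.01,0,0,0,1]
    - [0.002,-0.004,0.03,0,0,0,1]
    - [0.002,-0.004,0.05,0,0,0,1]
    - [0.002,-0.004,0.06,0,0,0,1]
    - [0.002,-0.004,0.06,0,0,0,1]

```text
time_s: 28.38
ee_pos: [0.4477, 0.1041, 0.2474]
tool_rot: [[0.235, 0.972, -0.001], [0.972, -0.235, -0.002], [-0.002, -0.001, -1.0]]
force: [-0.5, -0.1, -0.6]
grip_width: 0.0853
finger_force: 0.0
```

```bash
python3 go.py .4448 .1069 .1955 -13.6; cat >m1.py <<'E'
from h import *
I=up(image());h=cv2.cvtColor(I,cv2.COLOR_RGB2HSV);print(camera_params("side")["tvec"])
E
python3 -c "
from h import *
save(image('side')[140:240,230:390].repeat(4,0).repeat(4,1),'b')"
```

```text
shift mm [ 2.1 -3.4 51.9] turn [-0.05  0.11  0.04] | t 28.38 pos [0.4477 0.1041 0.2474] F [-0.5 -0.1 -0.6] w 0.0853 ff 0.0 j [-0.98  0.31  0.74  2.19 -0.31  0.74 -0.27]
```

View pics/b.png

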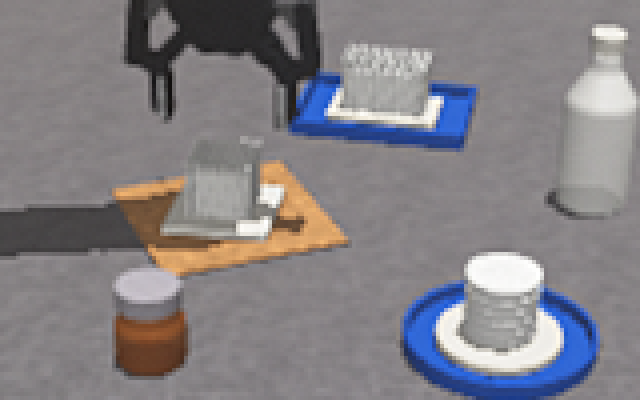

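All three lamps are upright and well placed, and the gripper (fingers at crop x 160 and 283) is centred over the square heat sink at (222,180).

>>> apply_moves:
  rows:
    - [0.001,-0.002,0.008,0,0,0,1]
    - [0.002,-0.0035,0.02,0,0,0,1]
    - [0.002,-0.0035,0.027,0,0,0,1]
    - [0.002,-0.0035,0.03,0,0,0,1]
    - [0.002,-0.0035,0.03,0,0,0,1]

```text
time_s: 29.05
ee_pos: [0.4447, 0.1077, 0.2179]
tool_rot: [[0.233, 0.972, -0.0], [0.972, -0.233, -0.0], [-0.0, -0.0, -1.0]]
force: [0.9, 0.4, -0.7]
grip_width: 0.0853
finger_force: 0.0
```

```bash
python3 go.py .4448 .1069 .1955 -13.6
```

```text
shift mm [-0.8  0.3 22.4] turn [-0.02  0.03  0.12] | t 29.05 pos [0.4447 0.1077 0.2179] F [ 0.9  0.4 -0.7] w 0.0853 ff 0.0 j [-0.95  0.37  0.7   2.21 -0.38  0.68 -0.22]
```

>>> apply_moves:
  rows:
    - [-0.001,0,0.007,0,0,0.1,1]
    - [-0.001,0,0.015,0,0,0.1,1]
    - [-0.001,0,0.021,0,0,0.1,1]
    - [-0.001,0,0.022,0,0,0.1,1]
    - [-0.001,0,0.022,0,0,0.1,1]

```text
time_s: 29.68
ee_pos: [0.4445, 0.1068, 0.196]
tool_rot: [[0.235, 0.972, -0.0], [0.972, -0.235, -0.0], [-0.0, -0.0, -1.0]]
force: [-0.4, -0.4, 0.3]
grip_width: 0.0854
finger_force: 0.0
```

>>> apply_moves:
  rows:
    - [0,0,0,0,0,0,0.8]
    - [0,0,0,0,0,0,0.6]
    - [0,0,0,0,0,0,0.45]
    - [0,0,0,0,0,0,0.3]
    - [0,0,0,0,0,0,0.3]

```text
time_s: 30.3
ee_pos: [0.4451, 0.1069, 0.1966]
tool_rot: [[0.235, 0.972, 0.001], [0.972, -0.235, 0.0], [0.001, 0.001, -1.0]]
force: [0.8, 0.7, 5.1]
grip_width: 0.0495
finger_force: 53.0
```

```bash
python3 go.py .4448 .1069 .1955 -13.6
```

```text
shift mm [-0.1 -0.3  1.1] turn [ 0.07 -0.04  0.02] | t 30.3 pos [0.4451 0.1069 0.1966] F [0.8 0.7 5.1] w 0.0495 ff 53.0 j [-0.91  0.42  0.66  2.21 -0.43  0.63 -0.17]
```

>>> apply_moves:
  rows:
    - [0,0,-0.004,0,0,0,0.3]
    - [0,0,-0.02,0,0,0,0.3]
    - [0,0,-0.05,0,0,0,0.3]
    - [0,0,-0.085,0,0,0,0.3]
    - [0,0,-0.11,0,0,0,0.3]

```text
time_s: 30.92
ee_pos: [0.4443, 0.1065, 0.3077]
tool_rot: [[0.235, 0.972, 0.0], [0.972, -0.235, 0.001], [0.001, 0.0, -1.0]]
force: [0.9, 0.2, -1.5]
grip_width: 0.0493
finger_force: 52.3
```

```bash
python3 go.py .50 -.10 .305 -7
```

```text
shift mm [-187.6  102.7    2.6] turn [ 0.01 -0.04 -6.61] | t 30.93 pos [0.4443 0.1065 0.3077] F [ 0.9  0.2 -1.5] w 0.0493 ff 52.3 j [-1.09  0.17  0.83  2.17 -0.17  0.86 -0.39]
```

>>> apply_moves:
  rows:
    - [-0.018,0.01,0,0,0,0,0.3]
    - [-0.052,0.029,0,0,0,-1.5,0.3]
    - [-0.095,0.052,0,0,0,-3,0.3]
    - [-0.14,0.077,0,0,0,-5,0.3]
    - [-0.185,0.101,0,0,0,-6.6,0.3]

```text
time_s: 31.55
ee_pos: [0.499, -0.0979, 0.3066]
tool_rot: [[0.12, 0.993, -0.0], [0.993, -0.12, 0.001], [0.001, -0.0, -1.0]]
force: [0.3, 0.0, -2.4]
grip_width: 0.0492
finger_force: 52.4
```

```bash
python3 go.py .4656 -.3118 .305 -0.2
```

```text
shift mm [-216.4   -7.5    1.4] turn [-0.02 -0.05 -6.7 ] | t 31.55 pos [ 0.499  -0.0979  0.3066] F [ 0.3  0.  -2.4] w 0.0492 ff 52.4 j [-0.64  0.32  0.86  2.05 -0.31  0.9   0.28]
```

>>> apply_moves:
  rows:
    - [-0.045,-0.002,0,0,0,-1.5,0.3]
    - [-0.095,-0.003,0,0,0,-3,0.3]
    - [-0.145,-0.005,0,0,0,-5,0.3]
    - [-0.185,-0.006,0,0,0,-6.5,0.3]
    - [-0.207,-0.007,0,0,0,-6.7,0.3]

```text
time_s: 32.17
ee_pos: [0.4654, -0.3039, 0.3068]
tool_rot: [[0.009, 1.0, -0.001], [1.0, -0.009, -0.001], [-0.001, -0.001, -1.0]]
force: [0.4, 0.6, -1.9]
grip_width: 0.0496
finger_force: 52.4
```

>>> apply_moves:
  rows:
    - [-0.006,0,0,0,0,0,0.3]
    - [-0.009,0,0.01,0,0,0,0.3]
    - [-0.009,0,0.03,0,0,0,0.3]
    - [-0.009,0,0.045,0,0,0,0.3]
    - [-0.009,0,0.045,0,0,0,0.3]

```text
time_s: 32.8
ee_pos: [0.4665, -0.3087, 0.2587]
tool_rot: [[0.003, 1.0, -0.005], [1.0, -0.003, 0.002], [0.002, -0.005, -1.0]]
force: [-0.6, 0.1, -1.6]
grip_width: 0.0496
finger_force: 52.4
```

```bash
python3 go.py .4656 -.3118 .1966 -0.2
```

```text
shift mm [-3.3 -0.6 62.1] turn [-0.27 -0.14  0.  ] | t 32.8 pos [ 0.4665 -0.3087  0.2587] F [-0.6  0.1 -1.6] w 0.0496 ff 52.4 j [-0.13  0.5   0.78  1.96 -0.46  0.87  0.9 ]
```

>>> apply_moves:
  rows:
    - [-0.001,0,0.008,0,0,0,0.3]
    - [-0.003,0,0.025,0,0,0,0.3]
    - [-0.003,0,0.04,0,0,0,0.3]
    - [-0.003,0,0.048,0,0,0,0.3]
    - [-0.003,0,0.048,0,0,0,0.3]

```text
time_s: 33.42
ee_pos: [0.4667, -0.3131, 0.2121]
tool_rot: [[0.005, 1.0, -0.002], [1.0, -0.005, 0.001], [0.001, -0.002, -1.0]]
force: [-1.3, 0.0, -2.7]
grip_width: 0.0492
finger_force: 52.4
```

```bash
python3 go.py .4656 -.3118 .1966 -0.2
```

```text
shift mm [ 1.3 -1.1 15.5] turn [-0.11 -0.05 -0.09] | t 33.42 pos [ 0.4667 -0.3131  0.2121] F [-1.3  0.  -2.7] w 0.0492 ff 52.4 j [-0.07  0.58  0.72  1.97 -0.53  0.79  0.95]
```

>>> apply_moves:
  rows:
    - [0.001,-0.001,0.004,0,0,0,0.3]
    - [0.001,-0.001,0.009,0,0,0,0.3]
    - [0.001,-0.001,0.012,0,0,0,0.3]
    - [0.001,-0.001,0.013,0,0,0,0.3]
    - [0.001,-0.001,0.013,0,0,0,0.3]

```text
time_s: 34.05
ee_pos: [0.4662, -0.3123, 0.2001]
tool_rot: [[0.005, 1.0, 0.0], [1.0, -0.005, -0.0], [-0.0, 0.0, -1.0]]
force: [0.7, -0.2, -2.6]
grip_width: 0.0493
finger_force: 52.4
```

```bash
python3 go.py .4656 -.3118 .1966 -0.2
```

```text
shift mm [ 0.5 -0.6  3.5] turn [ 0.    0.   -0.08] | t 34.05 pos [ 0.4662 -0.3123  0.2001] F [ 0.7 -0.2 -2.6] w 0.0493 ff 52.4 j [-0.06  0.6   0.7   1.97 -0.55  0.77  0.97]
```

>>> apply_moves:
  rows:
    - [0.0005,-0.0005,0.001,0,0,0,0.3]
    - [0.0005,-0.0005,0.002,0,0,0,0.3]
    - [0.0005,-0.0005,0.003,0,0,0,0.3]
    - [0.0005,-0.0005,0.0035,0,0,0,0.3]
    - [0.0005,-0.0005,0.0035,0,0,0,0.3]

```text
time_s: 34.67
ee_pos: [0.4656, -0.3118, 0.1967]
tool_rot: [[0.005, 1.0, 0.0], [1.0, -0.005, 0.0], [0.0, 0.0, -1.0]]
force: [-0.6, 0.3, -0.9]
grip_width: 0.0492
finger_force: 52.5
```

>>> apply_moves:
  rows:
    - [0,0,0.0004,0,0,0,0.3]
    - [0,0,0.0007,0,0,0,0.3]
    - [0,0,0.0007,0,0,0,0.3]
    - [0,0,0.0007,0,0,0,0.3]
    - [0,0,0.0007,0,0,0,0.3]

```text
time_s: 35.3
ee_pos: [0.4655, -0.3119, 0.1967]
tool_rot: [[0.005, 1.0, 0.0], [1.0, -0.005, 0.001], [0.001, 0.0, -1.0]]
force: [-2.6, 2.9, 5.9]
grip_width: 0.0495
finger_force: 53.5
```

Contact. Release, lift and back off so the camera sees everything.

>>> apply_moves:
  rows:
    - [0,0,0,0,0,0,0.6]
    - [0,0,0,0,0,0,0.8]
    - [0,0,0,0,0,0,1]
    - [0,0,0,0,0,0,1]
    - [0,0,0,0,0,0,1]

```text
time_s: 35.92
ee_pos: [0.4656, -0.3118, 0.1959]
tool_rot: [[0.005, 1.0, -0.0], [1.0, -0.005, -0.0], [-0.0, -0.0, -1.0]]
force: [-0.6, 0.6, 0.2]
grip_width: 0.0854
finger_force: 0.0
```

>>> apply_moves:
  rows:
    - [0,0,-0.01,0,0,0,1]
    - [0,0,-0.035,0,0,0,1]
    - [0,0,-0.075,0,0,0,1]
    - [0,0,-0.12,0,0,0,1]
    - [0,0,-0.17,0,0,0,1]

```text
time_s: 36.55
ee_pos: [0.4652, -0.3117, 0.3675]
tool_rot: [[0.005, 1.0, -0.0], [1.0, -0.005, 0.0], [0.0, -0.0, -1.0]]
force: [0.7, -1.0, 0.7]
grip_width: 0.0856
finger_force: 0.0
```

>>> apply_moves:
  rows:
    - [-0.05,0,0,0,0,0,1]
    - [-0.1,-0.02,0,0,0,0,1]
    - [-0.15,-0.05,0,0,0,0,1]
    - [-0.2,-0.08,0,0,0,0,1]
    - [-0.24,-0.1,0,0,0,0,1]

```text
time_s: 37.17
ee_pos: [0.3618, -0.5536, 0.367]
tool_rot: [[0.008, 1.0, -0.0], [1.0, -0.008, -0.001], [-0.001, -0.0, -1.0]]
force: [-0.2, -0.2, -0.5]
grip_width: 0.0854
finger_force: 0.0
```

>>> apply_moves:
  rows:
    - [-0.01,-0.05,0,0,0,0,1]
    - [-0.02,-0.1,0,0,0,0,1]
    - [-0.025,-0.14,0,0,0,0,1]
    - [-0.025,-0.16,0,0,0,0,1]
    - [-0.025,-0.16,0,0,0,0,1]

```text
time_s: 37.8
ee_pos: [0.2029, -0.5756, 0.3665]
tool_rot: [[0.008, 1.0, 0.001], [1.0, -0.008, -0.0], [-0.0, 0.001, -1.0]]
force: [0.9, 0.6, -0.8]
grip_width: 0.0853
finger_force: 0.0
```

```bash
sed -i 's/inside=.*/inside=dict(round="round",square="square",oblong="oblong")/; s/"fit0"/"fit1"/' m0.py; python3 m0.py | head -6; python3 -c "
from h import *
a=image('top');save(a,'top2');b=cv2.imread('pics/top0.png')[...,::-1]
print(cv2.absdiff(a,b)[60:130,220:265].max(),cv2.absdiff(a,b)[90:130,395:430].max(),cv2.absdiff(a,b)[252:285,325:358].max())"
```

```text
round tray [ 0.6338 -0.0917] [] 0.016
   round lamp [ 0.6333 -0.0918] [] 0.007
square tray [ 0.4656 -0.3118 -0.0042] [-0.2] 0.013
   square lamp [ 0.4652 -0.3111 -0.0023] [-0.1] 0.018
oblong tray [ 0.5968  0.2962 -0.2713] [-15.5] 0.005
   oblong lamp [ 0.5969  0.2965 -0.2652] [-15.2] 0.056
5 6 9
```

View pics/top2.png

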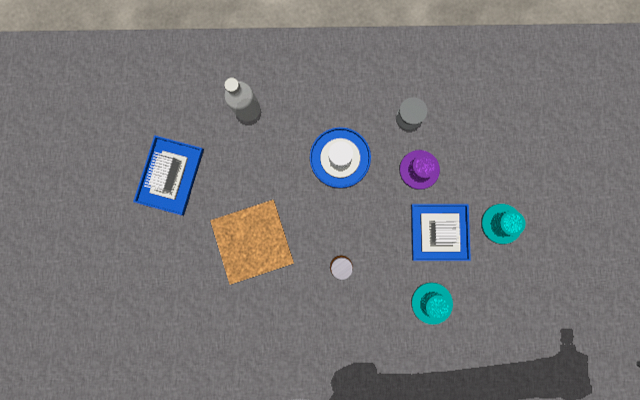

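Each lamp sits in its own tray, within about 1 mm of the middle and 0.4° of the tray sides: round at (340,158), square at (441,232), oblong at (169,176). The bottle, jar and spool regions are unchanged from the first picture.

```bash
python3 -c "
from rig import *
print(finish_job())"
```

```text
the job is handed in; nothing more can be done
None
```

The job is handed in: all three downlights are flat, centred (within about 1 mm) and aligned in their own trays, after parking the square one on the cork pad first, and the bottle, jar and spool are where they were.

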